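# Lock a copper relief in the clamping bed with the square key

### The arm

A 7-joint arm with a two-finger parallel gripper is mounted at the origin on the work surface. World frame = base frame: x ahead of the robot, y to its left, z up, the work surface at z = 0. Lengths are in m, angles in rad, forces in N, time in s.
With the tool pointing down it reaches from about 0.35 to 0.9 m from the base axis. Payload 19.9 kg.
Tool frame: the origin (TCP) lies at the centre of the arm's flange, where the gripper is bolted on; the fingertips stand 173 mm ahead of it and the grasp point (between the pads) lies 155 mm ahead of it; z points along the fingers, y is the direction in which the jaws open and shut (so a half turn about z gives the same grasp; the last joint's range is limited). The gripper opens to 85 mm and grips with 20 to 120 N. Pads are 22 mm wide; open, the fingers measure 114 mm over their backs; the gripper's body (76 mm by 85 mm) begins 54 mm behind the grasp point. The pads swing forward as they close: fully open they stand 13 mm farther back than shut.
Start: joints at [1.173, 0.417, -0.01, 1.614, 0.005, 1.111, -0.053], TCP at [0.218, -0.586, 0.405] pointing down, gripper open.
Joint ranges: [-2.81, 2.81], [-0.39, 2.02], [-1.27, 1.25], [0.06, 2.57], [-1.19, 4.33], [0.19, 2], [-2.82, 2.82]. Speed limits (rad/s): [1.89, 1.89, 2.39, 2.39, 3.01, 3.01, 3.01].

### API

Orientations are given as a rotation vector (axis times angle).
In Python, from plant import * gives the robot as it stands.
- The arm moves only by the tool carry_out, never from a script. Its argument "deltas" is a list that holds one entry, the list of rows, each a list of 5 numbers: the shift along the tool's x, y, z in mm, then the turn about the tool's z in degrees, then the opening, from 0 (shut) to 1 (fully open). In form: [[[dx, dy, dz, turn, jaw], ...]]. A call has 1 to 20 rows; each row is the pose to reach, as a shift and turn from the pose commanded when the call began, along the tool's axes at that moment; what a row does not reach only later rows make up. A row lasts 1/8 s, in which the tool goes at most 62.5 mm and 10.7 degrees, less where a joint would pass 70% of its speed; a pose out of reach is approached as far as the arm can. A call with a gripper value outside its range is refused whole. The fingers move at their own pace and stop on an object; the grip force is fixed at half the most. Time passes only in rows, so rows that repeat a pose let the fingers close. It gives the time, the measured TCP pose, the force and the opening at its end, in the units of the state.
- get_state(): the state, without advancing time (a new reading comes with each control period).
- get_image(name): name is "scene" or "top"; returns a dict with "pixels" (400x640x3 uint8, red, green, blue), "z_map" (400x640 float32, m along the optical axis (not along the pixel's ray), 0 where there is no reading), "fov_y" (degrees; the focal length in pixels is half the picture's height over the tangent of half this angle, whatever the lens; pixels are square), "cx", "cy" (the principal point, pixels), "k1" (the pictures are not rectified: a ray, as slopes to the right and down, at radius r is drawn at 1 + k1 r^2 times it, then the intrinsics apply), "R" (3x3) and "t" (3): a world point X has camera coordinates R X + t. Camera axes: x right, y down, z forward; pixel columns grow to the right and rows downward; lengths in m; the calibration is good to about 2 mm. A picture is of the moment at which its call begins.
- close_job(): hands the job in, once; it reports no verdict.
The state is a dict: "t": time; "qpos": joint angles; "qvel": joint speeds; "tau": joint torques, N m; "ee_pos": TCP position; "ee_rot": TCP orientation; "force": force on the tool from outside, world axes, zero at the start; "torque": the same for the moment, N m; "gripper_width": opening from 0.0 (shut) to 1.0 (fully open).
Only numpy, scipy, OpenCV 4.12 (cv2) and the standard library are available. Lean on these libraries where they do the work, as an engineer would, in place of code of your own. Each camera call takes 0.05 s, during which the arm holds its last target.

### The job

Take the square T-handled key from the wooden tool block, push it fully home into the recessed square socket of the clamping bed (press gently and feel for it), then turn it clockwise until the jaw holds the copper relief firmly against the stop. Do not overtighten, leave the key standing in the socket, and do not disturb the other tools.

Things in the scene. Friction and masses are not known exactly. Their poses are not given: they have to be found in the camera images.
- key: Steel T-handled key, 120 g, upright in one of the tool block's three holes (which one varies); the only tool with a crossbar. Origin: centre of its foot; z up the shank. Shank 10 mm square, faces square to the key's x and y; edges of the foot broken by 0.4 mm. The foot starts 10 mm above the table, 26 mm deep in its hole; lift it 30 mm to clear.
- rack: Fixed wooden tool block, 190 x 60 x 36 mm high, long side along its x. Origin: centre of underside. Three round holes, 15.5 mm diameter, 26 mm deep, at x = -60, 0, +60 mm.
- clamp: Fixed clamping bed: dark steel plate 130 (x) x 265 (y) x 16 mm high, with, from +y to -y: a grey head 60 x 60 mm, 54 mm high, holding the socket; the sliding jaw with a rubber pad; the relief; the stop. Origin: underside, 2.5 mm from the plate's middle. The jaw closes towards -y.
- socket (a point): Centre of the round mouth in the top of the grey head, 54 mm above the table, 105 mm along the bed's +y from its origin; axes as the bed's, z up. The mouth is 18 mm in diameter and 8 mm deep; under it lies the spindle with the square socket. A key fully home has its foot 23 mm below this point. Never press harder than 20 N to get in.
- jaw_pad: Rubber pad on the jaw, 90 x 5 x 20 mm; origin: middle of its face, lower edge. Each rad of clockwise spindle turn drives it 8 mm along the bed's -y; it meets the stopped relief after 0.15 to 0.85 rad, then gains 60 to 100 N per rad. Key torque: about 0.16 N m plus 0.008 per N. Over 10 N holds, over 30 N marks the relief; aim for 15 to 20. It stays where left.
- plaque: Loose copper relief on a wooden backing, 100 (x) x 88 (y) x 18 mm, 450 g, lying on the bed between pad and stop with a few mm of play. Origin: centre of underside, z up.
- fence: Steel stop, 94 mm long, 22 mm high, bolted on the bed on the relief's -y side at a place that varies by 3 mm. Origin: middle of its face towards the relief. Does not move.
- key_tip (a point): Centre of the key's foot (same as the key's origin).
- punch1: Round dark steel punch, 11 to 13 mm thick, 86 mm long, standing in the tool block; leave alone. Origin: foot.
- punch2: Another such punch; leave alone.
- hammer: Hammer 240 mm long with a wooden handle, lying on the bench; leave alone. Origin: underside of the middle.
- tin: Small glass jar with a metal lid, 60 mm wide and 60 mm high; leave alone. Origin: centre of underside.
- key_bar (a point): Centre of the key's crossbar, 96 mm above its foot; axes as the key's. The bar is a steel box, 64 mm along x, 14 mm along y, 16 mm high; pinch it across y from above with a firm grip (60 N or more), so that it turns with the fingers.
- square (a point): Centre of the spindle's socket mouth, 8 mm under socket; axes as the bed's. Hole 11.5 mm square, 15 mm deep (a key in it has 0.16 rad of play each way). At the start it stands up to 0.6 rad off the bed's axes, either way, an angle NOT measured: look in, or rest the key on it with 5 N and turn slowly until it drops. Spindle friction, 0.16 N m, keeps it from being dragged.
Mind the look-alikes: they are no part of the job. Several things have the shape of the key; the one meant has the colours described above.

How it is judged:
By the outcome, as a careful person would: the job done as asked, in the order asked, and still so for the second after the job is handed in, with the robot touching nothing.
It also fails if it takes over 72 s, if anything falls off the work surface, if the arm or the gripper's body presses on something with over 40 N, if the wrist force passes 120 N, or if a joint passes its speed limit or range.

## Working session

There is one attempt and no reset: what is moved stays moved. The work goes in short steps, Python scripts to look and compute and a tool call to move; the robot and the scene stay as the last step left them, time stands still between calls to the robot, and variables do not carry over. Pictures are saved under pics/ and viewed, and the job is handed in when it is done.

Besides the shell and the picture viewer there is one more tool, called as name(argument=value, ...) on one line, values as JSON. carry_out: Moves the arm, as the interface text tells. Its arguments: {"type":"object","properties":{"deltas":{"type":"array"}},"required":["deltas"]}

```bash
mkdir -p pics; ls; cat > h.py <<'E'
import numpy as np, cv2
from plant import *
def grab(name):
    im=get_image(name); np.save(f'{name}.npy',im,allow_pickle=True); return im
def load(name): return np.load(f'{name}.npy',allow_pickle=True).item()
def K(im):
    f=200/np.tan(np.radians(im['fov_y'])/2); return f
def pts(im,uv,z=None,plane=None):
    uv=np.atleast_2d(np.asarray(uv,float)); f=K(im)
    Km=np.array([[f,0,im['cx']],[0,f,im['cy']],[0,0,1]])
    n=cv2.undistortPoints(uv[:,None,:],Km,np.array([im['k1'],0,0,0.]))[:,0]
    d=np.c_[n,np.ones(len(n))]; R=np.array(im['R']);t=np.array(im['t'])
    if plane is not None:
        o=-R.T@t; w=d@R; s=(plane-o[2])/w[:,2]; return o+w*s[:,None]
    if z is None:
        z=im['z_map'][uv[:,1].round().astype(int),uv[:,0].round().astype(int)]
    return (d*np.asarray(z)[:,None]-t)@R
def proj(im,X):
    f=K(im);c=np.atleast_2d(X)@np.array(im['R']).T+im['t'];n=c[:,:2]/c[:,2:];r2=(n**2).sum(1,keepdims=True)
    return n*(1+im['k1']*r2)*f+[im['cx'],im['cy']]
def cloud(im):
    v,u=np.mgrid[:400,:640]; P=pts(im,np.c_[u.ravel(),v.ravel()]).reshape(400,640,3); P[im['z_map']==0]=np.nan; return P
E
python3 - <<'E'
from h import *
s=get_state(); print({k:np.round(v,3) for k,v in s.items()})
for n in('scene','top'):
    im=grab(n); cv2.imwrite(f'pics/{n}0.png',im['pixels'][...,::-1]); print(n,im['fov_y'],im['cx'],im['cy'],im['k1'],im['R'],im['t'])
E
```

```text
pics
{'t': np.float64(0.0), 'qpos': array([ 1.172,  0.418, -0.01 ,  1.614,  0.005,  1.111, -0.053]), 'qvel': array([-0.   ,  0.001, -0.001, -0.002, -0.001,  0.001, -0.   ]), 'tau': array([-1.0000e-03, -8.6447e+01,  6.7900e-01, -4.3490e+01,  1.9000e-02,
        7.0000e-03, -0.0000e+00]), 'ee_pos': array([ 0.218, -0.585,  0.404]), 'ee_rot': array([-3.09 , -0.557,  0.   ]), 'force': array([ 0.134, -0.361,  0.388]), 'torque': array([ 0.036, -0.04 ,  0.01 ]), 'gripper_width': np.float64(1.003)}
scene 50.17744884152887 325.1985787066325 194.67437445613615 -0.014111406607396413 [[-0.14413847  0.98954814  0.00431024]
 [ 0.63260402  0.09549337 -0.76856566]
 [-0.76094432 -0.1080532  -0.6397564 ]] [ 0.10845775 -0.22752205  1.50216203]
top 49.07939653448908 319.6689869923111 194.55568710815714 -0.07297585290700745 [[ 0.02444334 -0.99964544  0.01055992]
 [-0.99761969 -0.02507237 -0.06423653]
 [ 0.06447852 -0.00896462 -0.99787883]] [-0.05031105  0.50288025  1.16082616]
```

View pics/scene0.png

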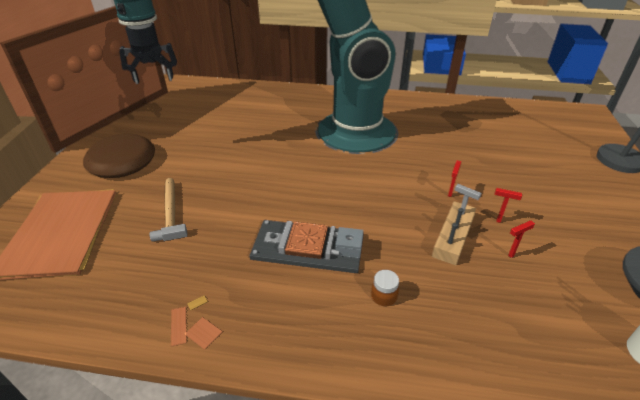

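View pics/top0.png

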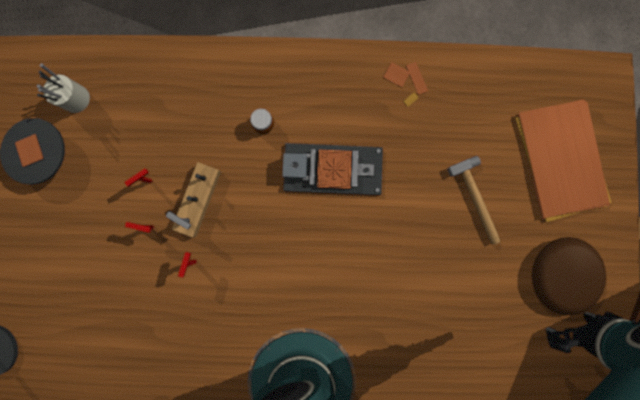

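The key is the grey T at top-image (178,220), in the block's end hole nearest the robot. The head is at about (296,165), and the red T's are decoys. I'll zoom in next.

```bash
python3 - <<'E'
from h import *
im=load('top');p=im['pixels'][...,::-1]
a=cv2.resize(p[150:280,110:240],(600,600),interpolation=cv2.INTER_CUBIC);cv2.imwrite('pics/a.png',a)
b=cv2.resize(p[135:205,270:390],(800,467),interpolation=cv2.INTER_CUBIC);cv2.imwrite('pics/b.png',b)
s=load('scene')['pixels'][...,::-1]
cv2.imwrite('pics/c.png',cv2.resize(s[150:270,425:545],(600,600),interpolation=cv2.INTER_CUBIC))
P=cloud(im)
# bar points
m=(P[...,2]>0.085)&(P[...,0]>.3)&(P[...,1]>.2)&(P[...,1]<.6)
n,l,st,c=cv2.connectedComponentsWithStats(m.astype(np.uint8))
for i in range(1,n):
    if st[i,4]>4:
        q=P[l==i]; print(st[i],np.round(np.nanmedian(q,0),4),np.round(np.nanmin(q,0),3),np.round(np.nanmax(q,0),3),im['pixels'][l==i].mean(0).round())
for u,v in((296,165),(320,158),(335,168),(205,175),(190,230),(250,250)): print(u,v,P[v,u].round(4))
E
```

```text
[124 168  25  19 177] [0.5305 0.4258 0.1034] [0.508 0.4   0.089] [0.555 0.457 0.111] [131.  27.  18.]
[195 173   6   6  24] [0.5397 0.2723 0.0942] [0.533 0.268 0.086] [0.546 0.279 0.099] [75. 65. 54.]
[186 196   6   5  24] [0.4819 0.2912 0.0959] [0.477 0.287 0.088] [0.487 0.3   0.104] [72. 64. 54.]
[166 212  25  18 167] [0.424  0.3103 0.1138] [0.404 0.283 0.095] [0.445 0.34  0.119] [111. 108. 105.]
[125 222  27  11 161] [0.4055 0.4144 0.1039] [0.394 0.386 0.089] [0.417 0.448 0.111] [137.  26.  18.]
[179 252  12  20 133] [0.3241 0.2932 0.1033] [0.3   0.282 0.09 ] [0.347 0.306 0.109] [139.  25.  18.]
296 165 [0.5799 0.0272 0.0343]
320 158 [ 0.5994 -0.0361  0.0403]
335 168 [ 0.5735 -0.0763  0.0426]
205 175 [0.547  0.268  0.0367]
190 230 [0.4005 0.3014 0.0385]
250 250 [ 3.499e-01  1.469e-01 -3.000e-04]
```

View pics/a.png

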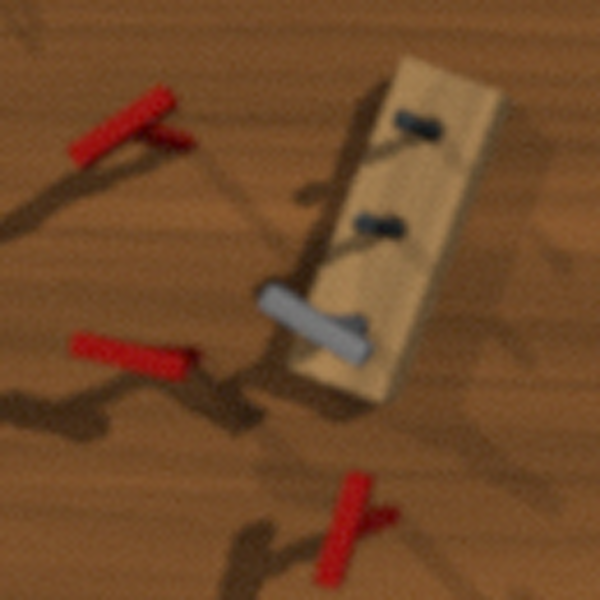

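View pics/b.png

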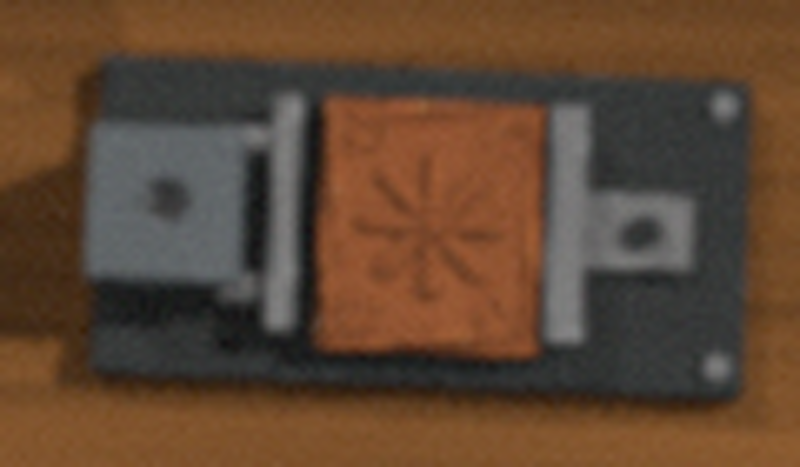

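View pics/c.png

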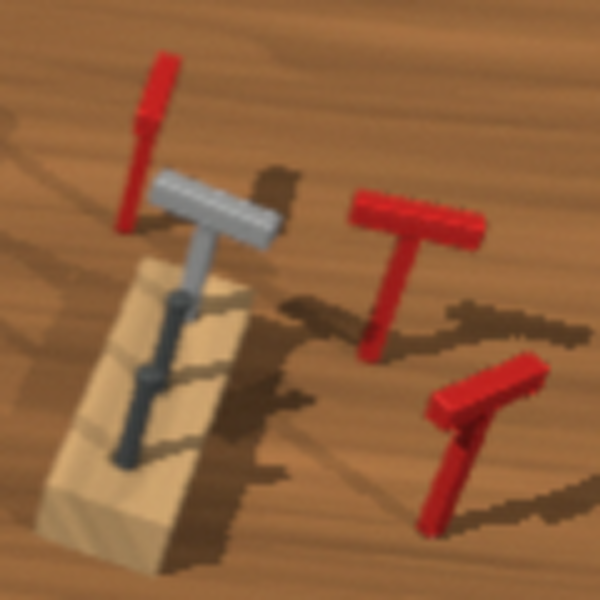

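```bash
python3 - <<'E'
from h import *
for n in('top','scene'):
    im=load(n);P=cloud(im);px=im['pixels'].astype(float)
    def rect(m,lab):
        m=m&np.isfinite(P[...,2]); 
        k,l,st,c=cv2.connectedComponentsWithStats(m.astype(np.uint8)); i=1+np.argmax(st[1:,4])
        q=P[l==i]; (cx,cy),(w,h),a=cv2.minAreaRect((q[:,:2]*1000).astype(np.float32))
        e=np.linalg.eigh(np.cov(q[:,:2].T))[1][:,1]
        print(n,lab,st[i,4],'c',round(cx,1),round(cy,1),'wh',round(w,1),round(h,1),'ang',round(a,1),'pca',np.degrees(np.arctan2(e[1],e[0])).round(1),'mean',(q.mean(0)*1000).round(1),'zmed',np.median(q[:,2]).round(4))
        return l==i
    x,y,z=P[...,0],P[...,1],P[...,2]
    near=(abs(x-.424)<.05)&(abs(y-.31)<.05)
    grey=(px.max(2)-px.min(2)<40)
    rect(near&(z>.106)&grey,'bar')
    rect((abs(z-.036)<.006)&(x>.35)&(x<.6)&(y>.22)&(y<.36)&~grey,'rack')
    rect((abs(z-.054)<.006)&(abs(x-.58)<.06)&(abs(y-.027)<.06),'head')
    cop=(px[...,0]-px[...,2]>60)&(z>.025)&(abs(x-.57)<.1)&(abs(y+.07)<.1)
    rect(cop,'plaque')
    # hole
    h=(abs(x-.58)<.014)&(abs(y-.027)<.014)&(z<.05)
    print('hole',h.sum(), [ (P[h]).min(0).round(4),P[h].max(0).round(4)])
    v,u=np.where(h); print(u.min(),u.max(),v.min(),v.max())
    for zz in (.031,.046,.054): print(zz,pts(im,[[u.mean(),v.mean()]],plane=zz).round(4))
im=load('top');b=im['pixels'][152:178,283:309,::-1];print(load('top')['z_map'][158:173,288:304].round(3)*1000)
b=cv2.convertScaleAbs(b,alpha=1.6);cv2.imwrite('pics/d.png',cv2.resize(b,(600,600),interpolation=cv2.INTER_CUBIC))
E
```

```text
top bar 148 c 424.9 312.0 wh 62.4 14.3 ang 60.8 pca 60.7 mean [425.2 311.3 113.9] zmed 0.1141
top rack 1424 c 482.1 292.9 wh 62.5 191.9 ang 70.6 pca 161.8 mean [485.6 289.5  36.3] zmed 0.0363
top head 490 c 577.7 31.2 wh 60.3 60.2 ang 89.0 pca -161.6 mean [577.5  31.2  54.5] zmed 0.0545
top plaque 1198 c 573.8 -74.5 wh 86.4 100.3 ang 88.7 pca 179.1 mean [573.3 -74.3  35.5] zmed 0.0354
hole 37 [array([0.5701, 0.0238, 0.0279]), array([0.5864, 0.0398, 0.0495])]
291 297 162 168
0.031 [[0.581  0.0323 0.031 ]]
0.046 [[0.5791 0.0315 0.046 ]]
0.054 [[0.578  0.0311 0.054 ]]
scene bar 133 c 428.1 313.6 wh 62.0 16.8 ang 57.0 pca 60.3 mean [430.3 314.8 111.4] zmed 0.112
scene rack 1011 c 482.0 295.3 wh 58.1 196.4 ang 71.1 pca 161.0 mean [494.4 291.7  34.8] zmed 0.0348
scene head 466 c 578.7 33.3 wh 64.0 60.7 ang 0.1 pca 179.7 mean [580.6  33.3  52.8] zmed 0.053
scene plaque 1082 c 574.3 -72.3 wh 87.8 102.6 ang 88.5 pca 176.8 mean [578.9 -72.   34. ] zmed 0.0339
hole 26 [array([0.567 , 0.0245, 0.0346]), array([0.5775, 0.0393, 0.0493])]
346 352 235 239
0.031 [[0.5581 0.0313 0.031 ]]
0.046 [[0.5729
[... 863 characters left out ...]
 1143. 1142. 1152. 1167. 1161. 1170. 1166. 1163. 1150. 1144. 1145.
  1140. 1144. 1147. 1142.]
 [1140. 1144. 1147. 1139. 1151. 1151. 1164. 1167. 1151. 1138. 1140. 1145.
  1146. 1144. 1139. 1146.]
 [1145. 1143. 1145. 1143. 1144. 1144. 1149. 1147. 1145. 1140. 1147. 1142.
  1141. 1142. 1142. 1142.]
 [1144. 1142. 1144. 1140. 1144. 1144. 1141. 1145. 1142. 1138. 1141. 1143.
  1144. 1145. 1141. 1144.]
 [1139. 1141. 1144. 1140. 1139. 1143. 1144. 1143. 1142. 1144. 1142. 1143.
  1141. 1140. 1142. 1143.]
 [1141. 1141. 1144. 1142. 1142. 1142. 1142. 1147. 1140. 1145. 1141. 1142.
  1146. 1140. 1144. 1145.]
 [1143. 1140. 1136. 1139. 1144. 1143. 1144. 1145. 1139. 1141. 1143. 1141.
  1142. 1144. 1139. 1145.]]
```

View pics/d.png

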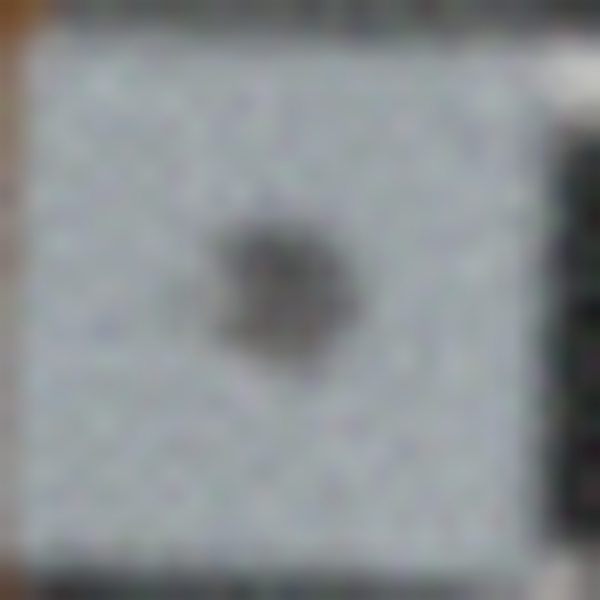

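```bash
cat >> h.py <<'E'
from scipy.spatial.transform import Rotation as Ro
def yawy(s):
    y=Ro.from_rotvec(s['ee_rot']).as_matrix()[:,1]; return np.degrees(np.arctan2(y[1],y[0]))
def plan(goal,yaw=None,s=None):
    s=s or get_state(); R=Ro.from_rotvec(s['ee_rot']).as_matrix()
    d=R.T@(np.array(goal)-s['ee_pos'])*1000
    tr=None if yaw is None else -((yaw-yawy(s)+90)%180-90)
    print('delta mm',d.round(1),'turn',tr,'yawy',yawy(s).round(2),'tilt z',R[:,2].round(4))
def st():
    s=get_state(); print('t',round(float(s['t']),2),'pos',np.round(s['ee_pos']*1000,2),'F',np.round(s['force'],2),'T',np.round(s['torque'],3),'w',round(float(s['gripper_width']),3),'yaw',yawy(s).round(2),'q',np.round(s['qpos'],2))
E
python3 -c "
from h import *
st();plan([.55,-.12,.40]);plan([.4252,.3122,.33],-29.3)"
```

```text
t 0.1 pos [ 218.29 -585.51  404.11] F [-0.73 -0.14 -0.81] T [-0.052 -0.01  -0.008] w 1.003 yaw -69.55 q [ 1.17  0.42 -0.01  1.61  0.    1.11 -0.05]
delta mm [ 473.4 -320.3    4.4] turn None yawy -69.55 tilt z [-4.e-04  1.e-03 -1.e+00]
delta mm [ 507.5 -768.8   74.9] turn -40.25350260084622 yawy -69.55 tilt z [-4.e-04  1.e-03 -1.e+00]
```

carry_out(deltas=[[[47,-32,0,0,0.45],[94,-64,0,-5,0.45],[142,-96,0,-10,0.45],[190,-128,0,-15,0.45],[237,-160,0,-20,0.45],[284,-192,0,-25,0.45],[331,-224,0,-30,0.45],[379,-256,0,-35,0.45],[426,-288,0,-40,0.45],[473,-320,0,-40,0.45],[477,-370,0,-40,0.45],[481,-420,10,-40,0.45],[485,-470,20,-40,0.45],[488,-520,30,-40,0.45],[492,-570,40,-40,0.45],[496,-620,50,-40,0.45],[500,-670,60,-40,0.45],[504,-720,70,-40,0.45],[507,-769,75,-40,0.45],[507,-769,75,-40,0.45]]])

```text
t: 2.6
ee_pos: [0.4229, 0.3152, 0.3292]
ee_rot: [-2.709, -1.588, 0.001]
force: [0.9, -0.6, 1.0]
gripper_width: 0.445
```

```bash
python3 -c "
from h import *
st();plan([.4252,.3122,.261],-29.3)"
```

```text
t 2.6 pos [422.89 315.18 329.23] F [ 0.89 -0.59  1.03] T [ 0.01   0.021 -0.023] w 0.445 yaw -29.25 q [-0.21  0.39 -0.6   1.91  0.27  0.92 -1.45]
delta mm [-1.5  3.6 68.2] turn 0.050887941308531026 yawy -29.25 tilt z [-0.0015  0.0011 -1.    ]
```

carry_out(deltas=[[[0,0,0,0,0.45],[0,0,0,0,0.45],[0,0,0,0,0.45]]])

```text
t: 2.98
ee_pos: [0.4252, 0.3113, 0.3298]
ee_rot: [2.716, 1.579, 0.0]
force: [0.5, -0.8, -0.5]
gripper_width: 0.45
```

```bash
python3 -c "
from h import *
st();plan([.4252,.3122,.261],-29.3)
for n in('top','scene'):
  im=grab(n);b=im['pixels'][...,::-1]; b=b[150:280,110:240] if n=='top' else b[90:250,380:540]
  cv2.imwrite('pics/g_'+n+'.png',cv2.resize(b,(600,600),interpolation=cv2.INTER_CUBIC))
"
```

```text
t 2.98 pos [425.2  311.28 329.82] F [ 0.49 -0.81 -0.52] T [0.031 0.007 0.005] w 0.45 yaw -29.64 q [-0.2   0.39 -0.59  1.91  0.27  0.92 -1.45]
delta mm [ 0.8 -0.5 68.8] turn -0.3397851440585953 yawy -29.64 tilt z [ 2.e-04 -1.e-04 -1.e+00]
```

View pics/g_scene.png

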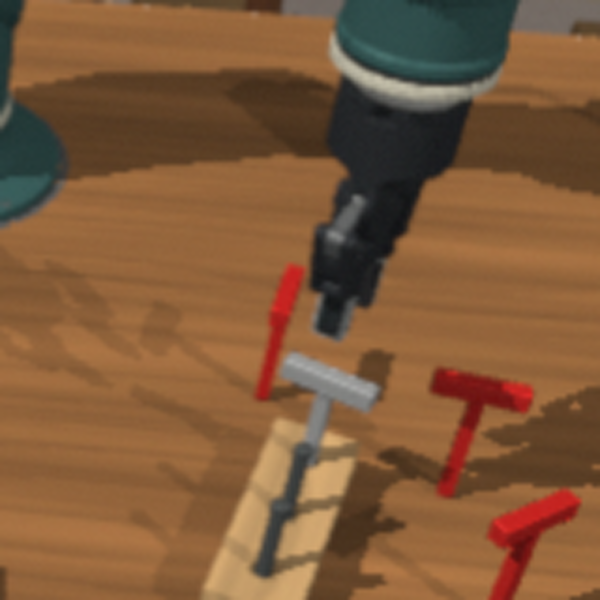

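The gripper is lined up above the grey bar (600-px crop, about (330,380)) and clear of the red T. Next I lower and grip.

carry_out(deltas=[[[1,-0.5,20,0,0.45],[1,-0.5,40,0,0.45],[1,-0.5,55,0,0.45],[1,-0.5,65,0,0.45],[1,-0.5,69,0,0.45],[1,-0.5,69,0,0.45],[1,-0.5,69,0,0.45]]])

```text
t: 3.95
ee_pos: [0.425, 0.3132, 0.2612]
ee_rot: [-2.715, -1.581, -0.001]
force: [0.1, 0.3, 0.5]
gripper_width: 0.449
```

```bash
python3 -c "
from h import *
st()
for n in('top','scene'):
  im=grab(n);b=im['pixels'][...,::-1]; b=b[150:280,110:240] if n=='top' else b[130:250,400:520]
  cv2.imwrite('pics/h_'+n+'.png',cv2.resize(b,(600,600),interpolation=cv2.INTER_CUBIC))
"
```

```text
t 3.95 pos [424.96 313.24 261.15] F [0.07 0.31 0.48] T [ 0.024  0.023 -0.034] w 0.449 yaw -29.56 q [-0.25  0.49 -0.55  1.96  0.36  0.79 -1.51]
```

View pics/h_scene.png

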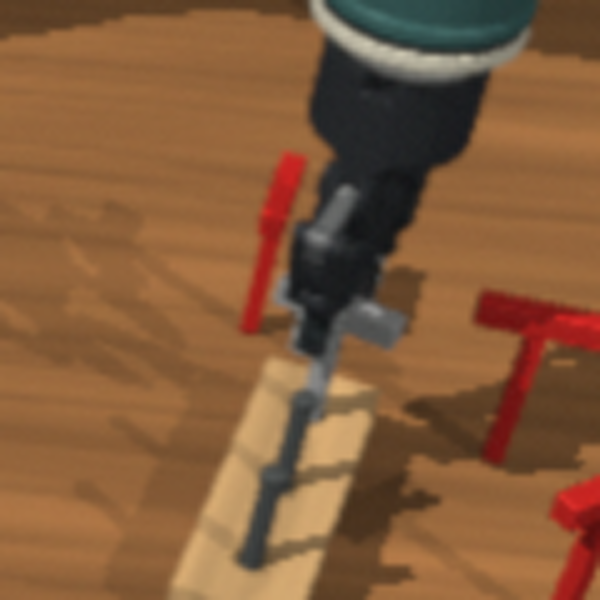

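The bar lies between the fingers, about centred. I close now.

carry_out(deltas=[[[0,0,0,0,0.0],[0,0,0,0,0.0],[0,0,0,0,0.0],[0,0,0,0,0.0],[0,0,0,0,0.0],[0,0,0,0,0.0],[0,0,0,0,0.0],[0,0,0,0,0.0]]])

```text
t: 5.05
ee_pos: [0.425, 0.3132, 0.261]
ee_rot: [2.715, 1.581, 0.001]
force: [1.3, -0.3, 5.8]
gripper_width: 0.148
```

```bash
python3 -c "
from h import *
st()"
```

```text
t 5.05 pos [425.   313.2  260.96] F [ 1.26 -0.28  5.85] T [-0.267 -0.034 -0.044] w 0.148 yaw -29.56 q [-0.25  0.49 -0.55  1.96  0.36  0.79 -1.51]
```

carry_out(deltas=[[[0,0,-3,0,0.0],[0,0,-10,0,0.0],[0,0,-20,0,0.0],[0,0,-35,0,0.0],[0,0,-50,0,0.0],[0,0,-65,0,0.0],[0,0,-65,0,0.0],[0,0,-65,0,0.0]]])

```text
t: 6.05
ee_pos: [0.4248, 0.313, 0.3254]
ee_rot: [2.715, 1.581, -0.001]
force: [-0.2, -0.6, -1.6]
gripper_width: 0.151
```

```bash
python3 -c "
from h import *
st()
for n in('top','scene'):
  im=grab(n);b=im['pixels'][...,::-1]; b=b[150:280,110:240] if n=='top' else b[100:250,390:540]
  cv2.imwrite('pics/i_'+n+'.png',cv2.resize(b,(600,600),interpolation=cv2.INTER_CUBIC))
plan([.578,.0315,.340],-29.3)
plan([.578,.0315,.320],33)
"
```

```text
t 6.05 pos [424.77 312.98 325.44] F [-0.21 -0.57 -1.63] T [ 0.004  0.015 -0.021] w 0.151 yaw -29.56 q [-0.21  0.4  -0.59  1.91  0.28  0.91 -1.45]
delta mm [-169.3  272.2  -14.8] turn -0.2566872723334228 yawy -29.56 tilt z [-8.e-04 -4.e-04 -1.e+00]
delta mm [-169.3  272.2    5.2] turn -62.55668727233342 yawy -29.56 tilt z [-8.e-04 -4.e-04 -1.e+00]
```

View pics/i_scene.png

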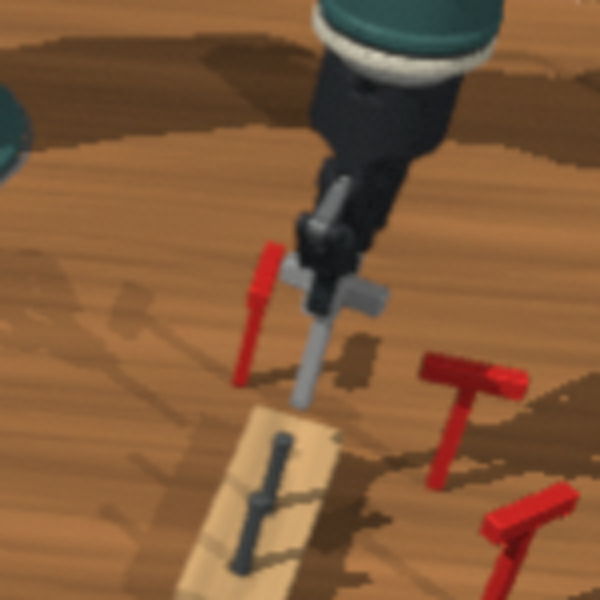

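The key is out of the block, the punches haven't moved, and the foot is clear. Now I carry it over the socket.

carry_out(deltas=[[[0,0,-15,0,0.0],[-17,27,-15,0,0.0],[-34,54,-15,0,0.0],[-51,82,-15,0,0.0],[-68,109,-15,0,0.0],[-85,136,-15,0,0.0],[-102,163,-15,0,0.0],[-119,190,-15,0,0.0],[-136,218,-15,0,0.0],[-153,245,-15,0,0.0],[-164,263,-10,0,0.0],[-169,272,0,0,0.0],[-169,272,8,0,0.0],[-169,272,8,0,0.0],[-169,272,8,0,0.0],[-169,272,8,0,0.0]]])

```text
t: 8.15
ee_pos: [0.578, 0.0324, 0.318]
ee_rot: [2.714, 1.582, 0.001]
force: [-0.1, -0.2, -2.1]
gripper_width: 0.154
```

```bash
python3 -c "
from h import *
st()
for n in('top','scene'):
  im=grab(n);b=im['pixels'][...,::-1]; b=b[120:220,245:345] if n=='top' else b[160:270,300:410]
  cv2.imwrite('pics/j_'+n+'.png',cv2.resize(b,(600,600),interpolation=cv2.INTER_CUBIC))
  s=get_state();R=Ro.from_rotvec(s['ee_rot']).as_matrix()
  print(proj(im,s['ee_pos']+R@[0,0,.251]),proj(im,[.578,.0315,.054]))
"
```

```text
t 8.15 pos [578.03  32.44 318.03] F [-0.12 -0.17 -2.14] T [ 0.073 -0.045  0.039] w 0.154 yaw -29.52 q [ 0.26  0.47 -0.47  1.8   0.26  0.93 -0.84]
[[293.42160824 163.97066417]] [[293.98834652 164.70305285]]
[[349.28629504 232.44192786]] [[348.77568348 236.21257252]]
```

View pics/j_scene.png

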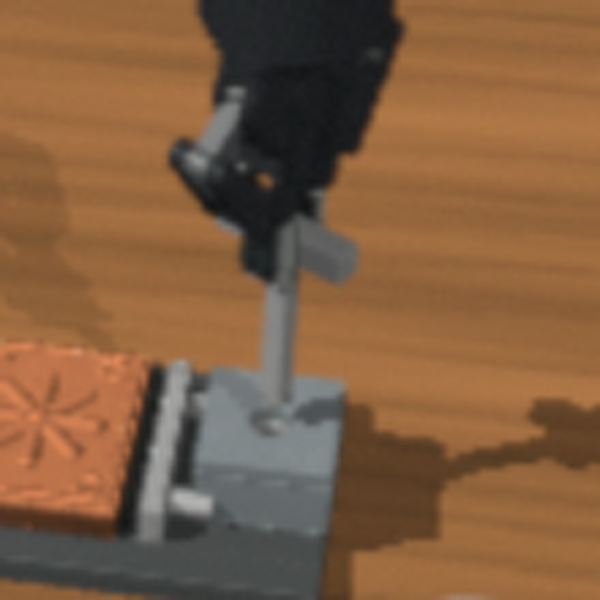

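View pics/j_top.png

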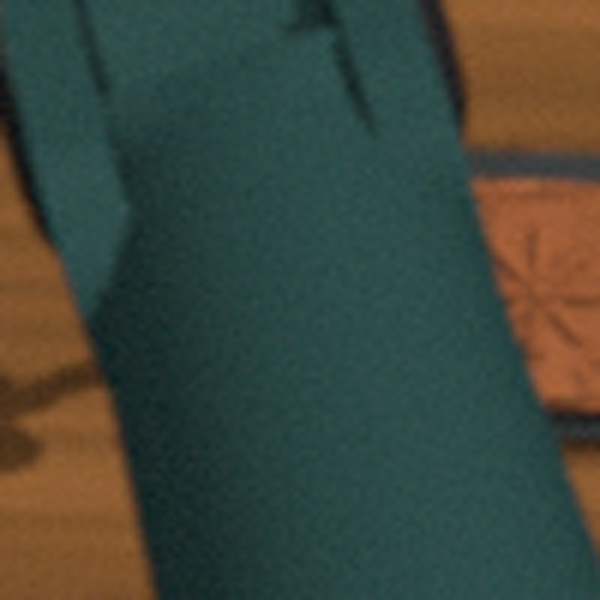

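```bash
python3 - <<'E'
from h import *
im=load('scene');s=get_state();R=Ro.from_rotvec(s['ee_rot']).as_matrix()
for h in (.167,.18,.2,.22,.24,.251): print(h,proj(im,s['ee_pos']+R@[0,0,h]).round(2))
b=im['pixels'][205:245,335:367,::-1]; cv2.imwrite('pics/k.png',cv2.resize(b,(640,800),interpolation=cv2.INTER_NEAREST)[:,:][100:700])
g=im['pixels'].astype(int)
for r in range(208,242,2): print(r,g[r,340:362].sum(1)//3)
i0=load('top')
E
```

```text
0.167 [[350.79 205.89]]
0.18 [[350.55 210.19]]
0.2 [[350.18 216.67]]
0.22 [[349.82 222.98]]
0.24 [[349.47 229.13]]
0.251 [[349.29 232.44]]
208 [100 100  99  90  63  39  31  37  36  35  52  79  95  89  74  82  82  82
  83  82  82  87]
210 [105 104 101 101  99  96  82  53  36  34  59  88  92  78  77  92  96  94
  88  86  83  87]
212 [104 106 104 104 104 103 103 102  99 101 108  93  90  88  88 100 102 102
 102 101 100  97]
214 [104 103 103 102 100 101 101 103 116 131 130 119 105  95  96 101 101 101
 101 101 101  99]
216 [112 110 112 112 111 110 110 113 123 133 133 126 109  98 103 108 107 109
 106 105 105 105]
218 [114 114 113 114 113 114 115 116 124 132 134 124 104  99 105 111 111 110
 110 110 110 109]
220 [111 111 110 111 112 111 111 116 126 132 132 123 105 100 107 114 113 113
 114 114 113 114]
222 [113 114 112 113 113 113 113 119 128 134 133 122 101 101 108 110 110 111
 111 110 109 110]
224 [113 113 111 113 113 113 114 121 130 134 133 121 100 102 111 115 117 116
 116 117 115 117]
226 [114 116 116 116 116 117 116 122 131 135 130 116  99 104 112 115 115 114
 116 116 116 116]
228 [118 119 120 126 133 133 131 133 134 134 131 115 100 107 119 121 120 118
 119 118 118 117]
230 [121 120 120 119 120 121 127 133 134 135 128 113 102 114 131 134 134 134
 132 132 132 131]
232 [135 132 121 120 118 118 118 120 124 132 127 110  96 110 132 136 132 130
 129 128 128 118]
234 [134 134 133 128 121 119 117 115 119 115 115 121 129 127 120  99  94  83
  83  82  82  81]
236 [135 134 135 135 130 114  92  88  91 100 110 114 118 112  92  87  81  82
  85  89  89  87]
238 [136 136 135 135 133 126 111  99  97 110 133 136 136 131 133 130 124 125
 127 133 133 122]
240 [135 135 135 134 134 133 133 129 125 126 127 131 133 135 135 134 135 135
 136 135 133 118]
```

View pics/k.png

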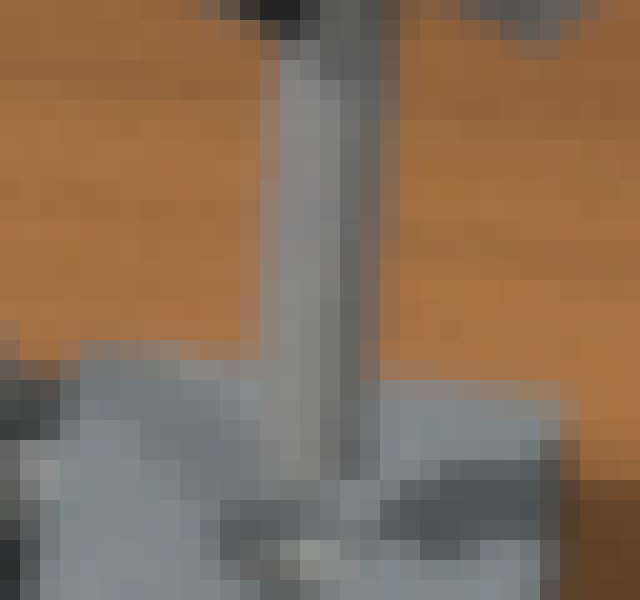

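The foot sits about 1–2 mm too far in +y relative to the mouth: the shank is at column 350.2 and the hole at 349.1. I'll correct by 1.4 mm and go down gently.

carry_out(deltas=[[[-1,1,4,0,0.0],[-1,1,8,0,0.0],[-1,1,11,0,0.0],[-1,1,13,0,0.0],[-1,1,14,0,0.0],[-1,1,15,0,0.0],[-1,1,16,0,0.0],[-1,1,16,0,0.0]]])

```text
t: 9.25
ee_pos: [0.5784, 0.0306, 0.3016]
ee_rot: [-2.715, -1.581, 0.0]
force: [0.3, -0.2, -0.8]
gripper_width: 0.151
```

```bash
python3 -c "
from h import *
st()
for n in('scene',):
  im=grab(n);b=im['pixels'][...,::-1]; b=b[205:245,335:367]
  cv2.imwrite('pics/l_'+n+'.png',cv2.resize(b,(480,600),interpolation=cv2.INTER_NEAREST))
"
```

```text
t 9.25 pos [578.43  30.58 301.62] F [ 0.32 -0.21 -0.83] T [-0.036  0.027 -0.009] w 0.151 yaw -29.56 q [ 0.26  0.5  -0.47  1.81  0.28  0.9  -0.85]
```

View pics/l_scene.png

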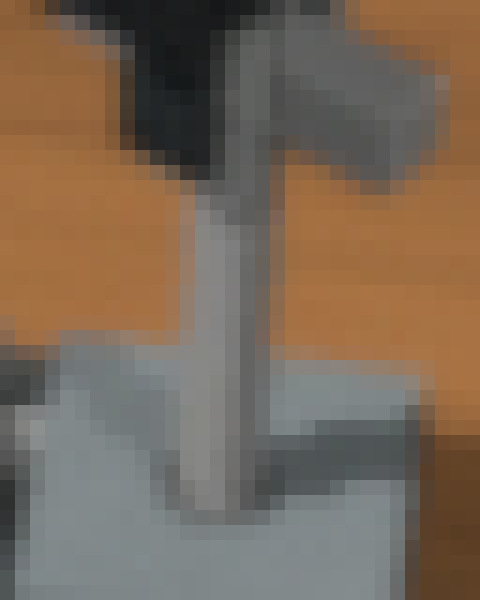

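The foot is inside the mouth at 50.6 mm with no contact force. Continuing down.

carry_out(deltas=[[[0,0,2,0,0.0],[0,0,3,0,0.0],[0,0,4,0,0.0],[0,0,5,0,0.0],[0,0,5,0,0.0],[0,0,5,0,0.0]]])

```text
t: 10.05
ee_pos: [0.5785, 0.0306, 0.2967]
ee_rot: [-2.715, -1.581, 0.0]
force: [-0.1, -0.7, -1.4]
gripper_width: 0.148
```

```bash
python3 -c "
from h import *
st()"
```

```text
t 10.05 pos [578.45  30.59 296.69] F [-0.14 -0.7  -1.36] T [ 0.036  0.026 -0.071] w 0.148 yaw -29.56 q [ 0.25  0.5  -0.46  1.81  0.28  0.89 -0.85]
```

carry_out(deltas=[[[0,0,0.5,0,0.0],[0,0,1,0,0.0],[0,0,1,0,0.0]]])

```text
t: 10.42
ee_pos: [0.5783, 0.0307, 0.2955]
ee_rot: [-2.714, -1.581, 0.0]
force: [-0.9, 0.7, -0.9]
gripper_width: 0.154
```

carry_out(deltas=[[[0,0,0.5,0,0.0],[0,0,1,0,0.0],[0,0,1,0,0.0]]])

```text
t: 10.8
ee_pos: [0.5784, 0.0306, 0.2946]
ee_rot: [-2.714, -1.581, 0.0]
force: [-1.0, 1.6, -0.7]
gripper_width: 0.153
```

carry_out(deltas=[[[0,0,1,0,0.0],[0,0,2,0,0.0],[0,0,2,0,0.0]]])

```text
t: 11.18
ee_pos: [0.5784, 0.0306, 0.2926]
ee_rot: [-2.714, -1.581, 0.0]
force: [-1.6, 1.5, -1.0]
gripper_width: 0.154
```

carry_out(deltas=[[[0,0,1,0,0.0],[0,0,2,0,0.0],[0,0,2,0,0.0]]])

```text
t: 11.55
ee_pos: [0.5784, 0.0306, 0.2906]
ee_rot: [-2.714, -1.581, 0.0]
force: [-2.2, 1.2, -1.6]
gripper_width: 0.153
```

```bash
python3 -c "
from h import *
st()"
```

```text
t 11.55 pos [578.41  30.63 290.57] F [-2.19  1.19 -1.59] T [0.359 0.509 0.031] w 0.153 yaw -29.55 q [ 0.25  0.51 -0.46  1.81  0.28  0.88 -0.86]
```

The foot is at 39.6 mm, already inside the square. A small side force acts along −tool y, so I'll ease that way while pushing on.

carry_out(deltas=[[[0,-0.4,1,0,0.0],[0,-0.5,2,0,0.0],[0,-0.5,3,0,0.0],[0,-0.5,4,0,0.0],[0,-0.5,4,0,0.0]]])

```text
t: 12.18
ee_pos: [0.578, 0.0308, 0.2866]
ee_rot: [-2.715, -1.581, 0.0]
force: [-1.4, 0.3, -1.4]
gripper_width: 0.15
```

carry_out(deltas=[[[0,0,1,0,0.0],[0,0,2,0,0.0],[0,0,3,0,0.0],[0,0,3,0,0.0]]])

```text
t: 12.68
ee_pos: [0.578, 0.0308, 0.2836]
ee_rot: [-2.714, -1.581, 0.0]
force: [-0.3, 0.8, -1.4]
gripper_width: 0.149
```

```bash
python3 -c "
from h import *
st()"
```

```text
t 12.68 pos [578.    30.85 283.56] F [-0.32  0.83 -1.44] T [0.12  0.174 0.062] w 0.149 yaw -29.55 q [ 0.25  0.52 -0.46  1.82  0.29  0.87 -0.86]
```

Foot at 32.6 mm. I press gently for the bottom, expected at 31 mm.

carry_out(deltas=[[[0,0,1,0,0.0],[0,0,1,0,0.0]]])

```text
t: 12.92
ee_pos: [0.578, 0.0308, 0.2826]
ee_rot: [-2.714, -1.581, 0.0]
force: [-2.6, 0.5, -1.8]
gripper_width: 0.15
```

carry_out(deltas=[[[0,0,0.5,0,0.0],[0,0,0.5,0,0.0]]])

```text
t: 13.18
ee_pos: [0.578, 0.0308, 0.2821]
ee_rot: [-2.715, -1.581, 0.0]
force: [-0.5, 0.8, -1.2]
gripper_width: 0.149
```

carry_out(deltas=[[[0,0,0.5,0,0.0],[0,0,0.5,0,0.0]]])

```text
t: 13.42
ee_pos: [0.5781, 0.0309, 0.282]
ee_rot: [2.714, 1.581, 0.001]
force: [-1.4, 0.4, 4.2]
gripper_width: 0.148
```

The key is home: contact gives +5 N at TCP z 282.0, so the foot is at 31 mm. I take a torque baseline first, then turn clockwise (positive about tool z).

```bash
cat >> h.py <<'E'
def avg(n=8):
    a=[]
    for i in range(n):
        get_image('scene'); s=get_state(); a.append(np.r_[s['torque'],s['force'],yawy(s),s['ee_pos']*1000,s['qpos'][6]])
    a=np.array(a); m=a.mean(0); print('t',round(float(s['t']),2),'T',m[:3].round(3),'sd',a[:,2].std().round(3),'F',m[3:6].round(1),'yaw',m[6].round(2),'pos',m[7:10].round(1),'q7',m[10].round(2))
E
python3 -c "
from h import *
avg()"
```

```text
t 13.82 T [0.064 0.465 0.007] sd 0.013 F [-1.2 -0.   5.4] yaw -29.56 pos [578.1  30.9 281.9] q7 -0.86
```

carry_out(deltas=[[[0,0,0,3,0.0],[0,0,0,6,0.0],[0,0,0,6,0.0]]])

```text
t: 14.2
ee_pos: [0.578, 0.031, 0.2819]
ee_rot: [2.794, 1.436, 0.0]
force: [-3.3, 1.1, 5.6]
gripper_width: 0.153
```

```bash
python3 -c "
from h import *
avg()"
```

```text
t 14.6 T [0.175 0.858 0.068] sd 0.018 F [-2.9  0.4  6.6] yaw -35.55 pos [578.   31.  281.9] q7 -0.95
```

carry_out(deltas=[[[0,0,0,3,0.0],[0,0,0,6,0.0],[0,0,0,6,0.0]]])

```text
t: 14.98
ee_pos: [0.578, 0.0311, 0.2819]
ee_rot: [-2.865, -1.288, 0.0]
force: [-4.1, 0.0, 7.0]
gripper_width: 0.152
```

```bash
python3 -c "
from h import *
avg()"
```

```text
t 15.38 T [0.219 0.969 0.131] sd 0.029 F [-3.7  0.6  6.8] yaw -41.54 pos [578.   31.  281.9] q7 -1.05
```

carry_out(deltas=[[[-0.3,-0.3,0,3,0.0],[-0.3,-0.3,0,6,0.0],[-0.3,-0.3,0,6,0.0]]])

```text
t: 15.75
ee_pos: [0.5776, 0.0311, 0.2819]
ee_rot: [-2.929, -1.136, -0.0]
force: [-2.8, 1.8, 6.0]
gripper_width: 0.155
```

```bash
python3 -c "
from h import *
avg()"
```

```text
t 16.15 T [0.322 0.74  0.128] sd 0.023 F [-2.8  1.2  6. ] yaw -47.54 pos [577.6  31.  281.9] q7 -1.14
```

carry_out(deltas=[[[0,0,0,2,0.0],[0,0,0,4,0.0],[0,0,0,4,0.0]]])

```text
t: 16.52
ee_pos: [0.5776, 0.0311, 0.2819]
ee_rot: [-2.966, -1.034, -0.0]
force: [-2.1, 1.8, 5.5]
gripper_width: 0.152
```

```bash
python3 -c "
from h import *
avg()"
```

```text
t 16.93 T [0.399 0.762 0.138] sd 0.03 F [-2.6  1.5  6.3] yaw -51.54 pos [577.6  31.1 281.9] q7 -1.2
```

carry_out(deltas=[[[0,-0.2,0,3,0.0],[0,-0.2,0,5,0.0],[0,-0.2,0,5,0.0]]])

```text
t: 17.3
ee_pos: [0.5775, 0.0312, 0.2819]
ee_rot: [-3.009, -0.904, -0.0]
force: [-2.4, 1.1, 6.6]
gripper_width: 0.151
```

```bash
python3 -c "
from h import *
avg()
im=grab('scene');b=im['pixels'][...,::-1]
cv2.imwrite('pics/m.png',cv2.resize(b[180:280,280:380],(600,600),interpolation=cv2.INTER_CUBIC))"
```

```text
t 17.7 T [0.37  0.709 0.151] sd 0.023 F [-2.3  1.1  6.2] yaw -56.53 pos [577.5  31.2 281.9] q7 -1.28
```

View pics/m.png

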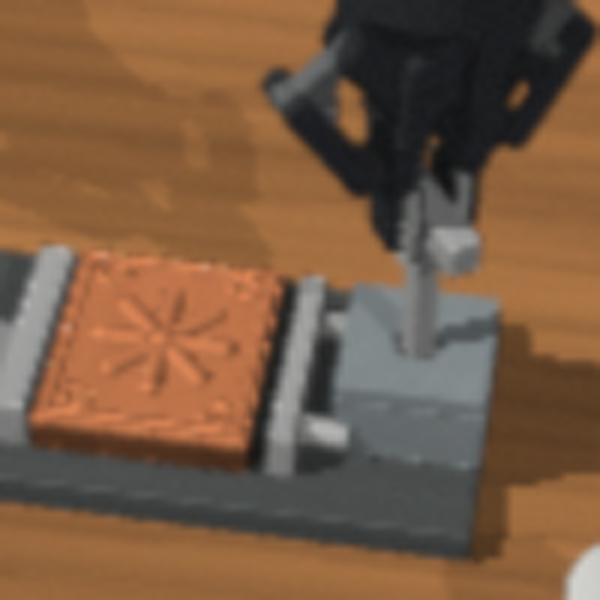

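carry_out(deltas=[[[0,0,0,3,0.0],[0,0,0,5,0.0],[0,0,0,5,0.0]]])

```text
t: 18.12
ee_pos: [0.5775, 0.0313, 0.2819]
ee_rot: [-3.045, -0.772, -0.0]
force: [-2.9, 1.7, 5.6]
gripper_width: 0.154
```

```bash
python3 -c "
from h import *
avg()"
```

```text
t 18.52 T [0.467 0.74  0.15 ] sd 0.022 F [-2.5  1.4  6. ] yaw -61.53 pos [577.5  31.3 281.9] q7 -1.35
```

The key sits deep in the head and the bar turns with the fingers. The torque plateau of 0.15 N m is spindle friction, so I keep turning.

carry_out(deltas=[[[0,0,0,3,0.0],[0,0,0,6,0.0],[0,0,0,6,0.0]]])

```text
t: 18.9
ee_pos: [0.5775, 0.0314, 0.2819]
ee_rot: [-3.081, -0.611, -0.0]
force: [-2.0, 1.8, 6.1]
gripper_width: 0.153
```

```bash
python3 -c "
from h import *
avg()"
```

```text
t 19.3 T [0.561 0.759 0.154] sd 0.023 F [-2.4  1.8  5.9] yaw -67.53 pos [577.5  31.4 281.9] q7 -1.45
```

carry_out(deltas=[[[0,0,0,3,0.0],[0,0,0,5,0.0],[0,0,0,5,0.0]]])

```text
t: 19.68
ee_pos: [0.5775, 0.0314, 0.2819]
ee_rot: [-3.105, -0.476, -0.0]
force: [-2.5, 1.2, 6.2]
gripper_width: 0.152
```

```bash
python3 -c "
from h import *
avg()"
```

```text
t 20.07 T [0.655 0.743 0.167] sd 0.021 F [-2.   2.1  6. ] yaw -72.53 pos [577.5  31.4 281.9] q7 -1.52
```

carry_out(deltas=[[[0,0,0,3,0.0],[0,0,0,5,0.0],[0,0,0,5,0.0]]])

```text
t: 20.45
ee_pos: [0.5775, 0.0315, 0.2819]
ee_rot: [-3.123, -0.341, -0.0]
force: [-2.5, 2.3, 5.9]
gripper_width: 0.154
```

```bash
python3 -c "
from h import *
avg()"
```

```text
t 20.85 T [0.719 0.739 0.184] sd 0.023 F [-2.3  2.1  5.9] yaw -77.52 pos [577.5  31.5 281.9] q7 -1.6
```

carry_out(deltas=[[[0,0,0,3,0.0],[0,0,0,3,0.0]]])

```text
t: 21.1
ee_pos: [0.5775, 0.0315, 0.2819]
ee_rot: [-3.13, -0.258, -0.0]
force: [-2.2, 1.9, 5.5]
gripper_width: 0.152
```

```bash
python3 -c "
from h import *
avg()"
```

```text
t 21.5 T [0.763 0.74  0.24 ] sd 0.011 F [-2.4  2.9  5.9] yaw -80.52 pos [577.5  31.5 281.9] q7 -1.65
```

carry_out(deltas=[[[0,0,0,2,0.0],[0,0,0,2,0.0]]])

```text
t: 21.75
ee_pos: [0.5775, 0.0315, 0.2819]
ee_rot: [-3.134, -0.204, -0.0]
force: [-2.8, 2.8, 5.8]
gripper_width: 0.154
```

```bash
python3 -c "
from h import *
avg(12)"
```

```text
t 22.35 T [0.795 0.726 0.262] sd 0.028 F [-2.5  2.6  5.9] yaw -82.51 pos [577.5  31.5 281.9] q7 -1.68
```

carry_out(deltas=[[[0,0,0,2,0.0],[0,0,0,2,0.0]]])

```text
t: 22.6
ee_pos: [0.5775, 0.0315, 0.2819]
ee_rot: [-3.137, -0.15, -0.0]
force: [-2.8, 3.6, 6.1]
gripper_width: 0.147
```

```bash
python3 -c "
from h import *
avg(12)"
```

```text
t 23.2 T [0.825 0.718 0.264] sd 0.033 F [-2.4  2.8  6. ] yaw -84.51 pos [577.5  31.5 281.9] q7 -1.71
```

carry_out(deltas=[[[0,0,0,1,0.0],[0,0,0,1,0.0]]])

```text
t: 23.45
ee_pos: [0.5775, 0.0316, 0.2819]
ee_rot: [-3.139, -0.123, -0.0]
force: [-2.0, 3.4, 5.7]
gripper_width: 0.15
```

```bash
python3 -c "
from h import *
avg(24)"
```

```text
t 24.65 T [0.84  0.709 0.304] sd 0.023 F [-2.4  2.8  6. ] yaw -85.51 pos [577.5  31.5 281.9] q7 -1.72
```

The torque is about 0.15 N m above the plateau, which is roughly 17–18.6 N of clamping. I stop here, open the fingers and retreat straight up.

carry_out(deltas=[[[0,0,0,0,0.1],[0,0,0,0,0.2],[0,0,0,0,0.3],[0,0,0,0,0.5],[0,0,0,0,0.5],[0,0,0,0,0.5],[0,0,-5,0,0.5],[0,0,-15,0,0.5],[0,0,-30,0,0.5],[0,0,-50,0,0.5],[0,0,-75,0,0.5],[0,0,-100,0,0.5],[0,0,-100,0,0.5]]])

```text
t: 26.28
ee_pos: [0.5778, 0.0311, 0.3845]
ee_rot: [-3.139, -0.122, -0.006]
force: [0.0, 0.4, -0.2]
gripper_width: 0.5
```

```bash
python3 -c "
from h import *
avg(2); plan([.45,-.25,.42])
im=grab('scene');b=im['pixels'][...,::-1]
cv2.imwrite('pics/n.png',cv2.resize(b[160:280,280:400],(600,600),interpolation=cv2.INTER_CUBIC))"
```

```text
t 26.38 T [-0.014  0.012  0.028] sd 0.026 F [ 0.4  0.3 -0.8] yaw -85.56 pos [577.4  31.  382.7] q7 -1.69
delta mm [-148.7  270.3  -37.9] turn None yawy -85.56 tilt z [ 7.e-04  0.e+00 -1.e+00]
```

View pics/n.png

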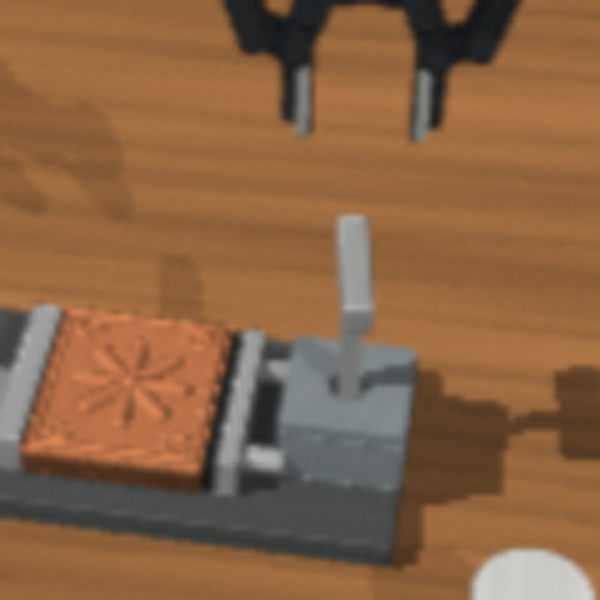

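The key stands upright in the socket and the fingers are clear. I move the arm aside to check from the top camera.

carry_out(deltas=[[[-20,36,-15,0,0.5],[-40,72,-30,0,0.5],[-60,108,-38,0,0.5],[-80,144,-38,0,0.5],[-100,180,-38,0,0.5],[-120,216,-38,0,0.5],[-140,252,-38,0,0.5],[-149,270,-38,0,0.5],[-149,270,-38,0,0.5]]])

```text
t: 27.55
ee_pos: [0.4491, -0.2509, 0.4191]
ee_rot: [-3.139, -0.118, 0.002]
force: [0.9, 0.7, 0.4]
gripper_width: 0.5
```

```bash
python3 - <<'E'
from h import *
st()
im=grab('top');P=cloud(im);b=im['pixels'][...,::-1]
cv2.imwrite('pics/o.png',cv2.resize(b[120:250,160:390],(800,452),interpolation=cv2.INTER_CUBIC))
m=(P[...,2]>.115)&(abs(P[...,0]-.578)<.06)&(abs(P[...,1]-.031)<.06)
q=P[m];print(m.sum(),np.median(q,0).round(4));print(cv2.minAreaRect((q[:,:2]*1000).astype(np.float32)))
E
```

```text
t 27.55 pos [ 449.11 -250.93  419.14] F [0.9  0.67 0.43] T [-0.009  0.016  0.037] w 0.5 yaw -85.7 q [ 0.53  0.21 -0.09  1.87  0.02  1.07 -1.07]
157 [0.5768 0.0307 0.1351]
((577.554443359375, 30.988571166992188), (62.95697784423828, 14.011938095092773), 8.021172523498535)
```

View pics/o.png

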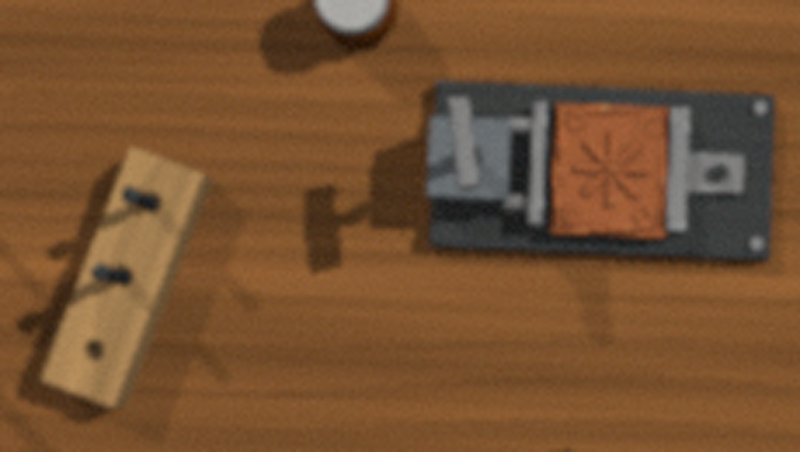

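Bar top at z = 0.135 m matches a key fully home (31 + 104 mm). The relief is between the pad and the stop, and the punches (about (140,200) and (112,275) in the crop) and the jar are untouched. Handing in.

```bash
python3 -c "
from plant import *
print(close_job())"
```

```text
the job is handed in; nothing more can be done
None
```

I took the grey T-key from the end hole of the block and pushed it home in the socket. I then turned it about 56° clockwise, let go and moved the arm aside. I handed the job in at about 27.6 s.

- **Key home:** I felt the bottom at about 5–7 N with the foot at 31 mm. After I let go, the top camera put the bar's top at 135 mm, which is exactly where a fully home key should be. The key stands upright.
- **Clamping:** Turning against friction alone took about 0.155 N m, and the final reading was 0.304 N m. That works out at about 17 N (fitting the last readings) to 18.6 N (final reading alone), within the 15–20 N aim. The jaw force itself could not be seen, so this rests on a torque reading with about 0.02 N m of scatter per sample.
- **One disagreement:** After release the bar measured about 8°, where the fingers had left it at about 4.5°. That could be slip in the grip, the key settling back in its play, or measurement error. The torque was read while I was still holding the key, so I relied on that.
- **Other things:** In the last top picture the two punches and the jar look unmoved. The hammer was outside that picture, so I did not recheck it.

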